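# Fetch the LED candle from behind the bottles for the lantern

### The arm

A 6-joint arm with a two-finger parallel gripper is mounted at the origin on the work surface. World frame = base frame: x ahead of the robot, y to its left, z up, the work surface at z = 0. Lengths are in m, angles in rad, forces in N, time in s.
With the tool pointing down it reaches from about 0.2 to 0.875 m from the base axis. Payload 3.4 kg.
Tool frame: the origin (TCP) lies midway between the tips of the shut fingers; the grasp point (between the pads) lies 19 mm behind it; z points along the fingers, y is the direction in which the jaws open and shut (so a half turn about z gives the same grasp; the last joint's range is limited). The gripper opens to 94 mm and grips with 3 to 60 N. Pads are 16 mm wide; open, the fingers measure 119 mm over their backs; the gripper's body (75 mm by 177 mm) begins 78 mm behind the grasp point.
Start: joints at [-0.121, 0.276, 1.505, -0, 1.361, -0.121], TCP at [0.575, -0, 0.205] pointing down, gripper open.
Joint ranges: [-2.89, 2.89], [-0.75, 2.08], [0.22, 2.7], [-1.18, 4.32], [0.11, 2.71], [-2.7, 2.7]. Speed limits (rad/s): [2.57, 2.57, 3.14, 3.14, 3.14, 3.14].

### API

Orientations are given as a unit quaternion [w, x, y, z].
In Python, from rig import ctrl, imaging, workorder gives the robot as it stands.
- The arm moves only by the shell command python3 -m inch 'ROWS' [OPENING] [FORCE]. ROWS is JSON, a list of rows, each an object with "delta_pos": the shift along the world's x, y, z in cm, a list of three; "yaw": the turn about the world's z in degrees. In form: [{"delta_pos": [x, y, z], "yaw": yaw}, ...]. A call has 1 to 8 rows; each row shifts and turns the commanded pose from where the row before left it; what a row does not reach is not made up. A row lasts 1/10 s, in which the tool goes at most 50 mm and 8.59 degrees, less where a joint would pass 70% of its speed; a pose out of reach is approached as far as the arm can. A call is refused whole if a number of a shift passes 5 or a number of a turn 8.59, either way. A call with a gripper value outside its range is refused whole. OPENING is the opening, from 0 (shut) to 1 (fully open), set as the call begins (- or left out, the last holds). The fingers move at their own pace and stop on an object; FORCE is the grip in N (left out, the last holds). Time passes only in rows, so rows that do not move let the fingers close. It gives the time, the measured TCP pose, the force and the opening at its end, in the units of the state.
- ctrl.read_state(): the state, without advancing time (a new reading comes with each control period).
- imaging.camera(name): name is "scene" or "side" or "wrist"; returns the picture (420x560x3 uint8, blue, green, red); there is no depth.
- imaging.get_calibration(name): a dict with "camera_matrix" (3x3 intrinsics, pixels), "pose" (4x4, takes a point from camera to world coordinates). Camera axes: x right, y down, z forward; pixel columns grow to the right and rows downward; lengths in m; the calibration is good to about 2 mm. A picture is of the moment at which its call begins: read the wrist's pose just before it. get_calibration takes no time and is no camera call; for the wrist camera it gives the pose at the moment of the call.
- workorder.finish_job(): hands the job in, once; it reports no verdict.
The state is a dict: "time": time; "joints": joint angles; "joint_vel": joint speeds; "tau": joint torques, N m; "tool_pos": TCP position; "ee_rot": TCP orientation; "ft_force": force on the tool from outside, world axes, zero at the start; "torque": the same for the moment, N m; "gripper_width": opening from 0.0 (shut) to 1.0 (fully open).
Only numpy, scipy, OpenCV 4.12 (cv2) and the standard library are available. Lean on these libraries where they do the work, as an engineer would, in place of code of your own. Each camera call takes 0.05 s, during which the arm holds its last target. There are 200 camera calls.

### The job

The lantern base on the bench needs its LED candle, which stands at the back of the wooden caddy behind the glue bottle, the spray can and the jar. First stand all three of these upright in the shallow grey tray, then stand the candle inside the wooden ring on the lantern base, and only after that put the three back upright, each into the caddy compartment it came from. Set everything down gently, knock nothing over, and leave the wire reel and the little tin where they are in the caddy.

Things in the scene. Friction and masses are not known exactly. Their poses are not given: they have to be found in the camera images.
- glue_centre (a point): White plastic squeeze glue bottle with a thin grey cone nozzle: body 44 mm diameter, straight up to 116 mm, 165 mm tall with the nozzle, about 0.16 kg. Point on its axis half-way up (82.5 mm above its underside); z is up the axis. Starts upright in any one of the caddy's three front compartments. Grip it across the caddy's x, above the candle's top.
- can_centre (a point): Bare aluminium spray can with a slightly narrower black cap: body 50 mm diameter, straight up to 118 mm, 150 mm tall with the 43 mm wide cap, about 0.18 kg. Point on its axis half-way up (75 mm above its underside); z is up the axis. Starts upright in any one of the caddy's three front compartments. Grip it across the caddy's x, above the candle's top.
- jar_centre (a point): Amber glass jar with a wide steel screw lid: 54 mm diameter all the way up, 140 mm tall (the lid is the top 22 mm), about 0.26 kg. Point on its axis half-way up (70 mm above its underside); z is up the axis. Starts upright in any one of the caddy's three front compartments. Grip it across the caddy's x, above the candle's top.
- candle_centre (a point): Ivory LED candle: squat cylinder 44 mm diameter, 50 mm tall, plus a 15 mm flame tip on its top; 0.05 kg. Point on its axis half-way up the cylinder (25 mm above its underside); z is up. Starts upright mid-way along the caddy's rear channel, with no room for a finger between it and the middle bottle; fingers closing along the caddy's y have 35 mm free on either side.
- caddy: Fixed open wooden caddy, 150 mm (x) by 242 mm (y), floor 8 mm thick. Origin: centre of its underside; x points from the bottle row to the rear channel, z up. Walls 6 mm thick, 34 mm high (rear 50). Three front compartments, x -69 to 0 mm, 74 mm wide, centred at y -78, 0, +78 mm, open to the rear; strips between them 4 mm thick, tops 22 mm above the bench. Bottles start within 4 mm of x -30 mm.
- tray: Fixed shallow grey plastic tray, 262 mm (its x) by 116 mm (its y), floor 4 mm thick, rim 12 mm high and 4 mm thick. Origin at the centre of its underside, z up. Side area for the three bottles: anywhere on its floor, clear of the rim (three in a row at x = -80, 0 and +80 mm fit well). It lies left or right of the caddy.
- lantern_base: Fixed lantern base, a board 130 by 130 by 8 mm, bamboo sticks along its edges (tops at most 22 mm above the bench) and a short bamboo peg 50 mm in x and y from the middle at each corner (tops 42 mm). Origin: centre of its underside, z up. In its middle a light wooden ring, 62 mm inner, 74 mm outer diameter, 4 mm high: the candle stands inside it on the board. Other side of the caddy from the tray.
- reel_centre (a point): Small wooden reel of copper wire, 36 mm diameter, 36 mm tall, standing at one end of the caddy's rear channel. Point at its centre, half-way up. Not to be disturbed.
- tin_centre (a point): Small round steel tin, 36 mm diameter, 28 mm tall, standing at the other end of the caddy's rear channel. Point at its centre, half-way up. Not to be disturbed.
Not all that is in view belongs to the job. Leave any green look-alike of the part that bears glue_centre alone.

How it is judged:
By the outcome, as a careful person would: the job done as asked, in the order asked, and still so for the second after the job is handed in, with the robot touching nothing.
It also fails if it takes over 144 s, if anything falls off the work surface, if the arm or the gripper's body presses on something with over 40 N, if the wrist force passes 120 N, or if a joint passes its speed limit or range.

## Working session

There is one attempt and no reset: what is moved stays moved. The work goes in short steps, Python scripts to look and compute and a shell command to move; the robot and the scene stay as the last step left them, time stands still between calls to the robot, and variables do not carry over. Pictures are saved under pics/ and viewed, about 12 in all and at most 16, crops included, and the job is handed in when it is done.

```bash
ls; mkdir -p pics; python3 - <<'E'
from rig import ctrl, imaging
import cv2
for n in("scene","side"):
    cv2.imwrite(f"pics/{n}0.png",imaging.camera(n)); c=imaging.get_calibration(n); print(n,c)
s=ctrl.read_state();print(s)
E
```

```text
pics
scene {'camera_matrix': array([[404.7124906 ,   0.        , 284.06433665],
       [  0.        , 404.7124906 , 206.80368191],
       [  0.        ,   0.        ,   1.        ]]), 'pose': array([[-0.10511547,  0.79604228, -0.59604315,  1.0440162 ],
       [ 0.99440864,  0.07804561, -0.07113601,  0.07162619],
       [-0.01010872, -0.60018795, -0.79979512,  0.71794476],
       [ 0.        ,  0.        ,  0.        ,  1.        ]])}
side {'camera_matrix': array([[488.03465109,   0.        , 279.75337211],
       [  0.        , 488.03465109, 210.29445641],
       [  0.        ,   0.        ,   1.        ]]), 'pose': array([[ 0.99551912, -0.0427073 ,  0.08436686,  0.48093105],
       [-0.09375031, -0.56230387,  0.8215992 , -0.95271168],
       [ 0.01235153, -0.82582713, -0.56378808,  0.72666922],
       [ 0.        ,  0.        ,  0.        ,  1.        ]])}
{'time': 0.1, 'joints': array([-1.20984010e-01,  2.76517962e-01,  1.50596817e+00, -2.02934419e-05,
        1.36069642e+00, -1.21014299e-01]), 'joint_vel': array([ 0.00228744,  0.00014824, -0.0025406 , -0.00060651, -0.00080487,
       -0.00015054]), 'tau': array([ 2.09665013e-03, -4.05456018e+01, -2.37780511e+01,  7.03444169e-02,
        2.99401337e-02, -2.48708608e-05]), 'tool_pos': array([5.74507561e-01, 5.58706742e-05, 2.04714390e-01]), 'ee_rot': array([-6.19736207e-04,  7.07094347e-01,  7.07118768e-01, -4.97966296e-04]), 'ft_force': array([-0.05086917, -0.34238098, -0.05906402]), 'torque': array([-0.05379726, -0.04995964,  0.01948374]), 'gripper_width': 1.0000462766647606}
```

View pics/scene0.png

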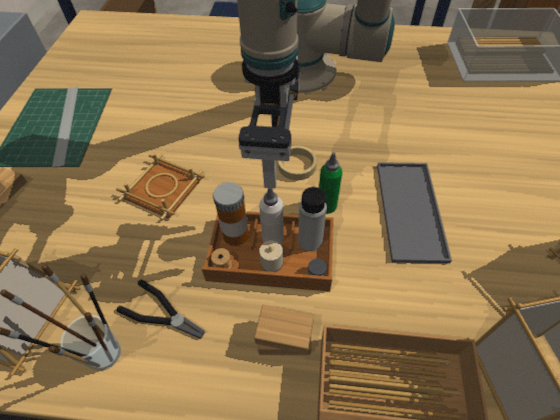

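View pics/side0.png

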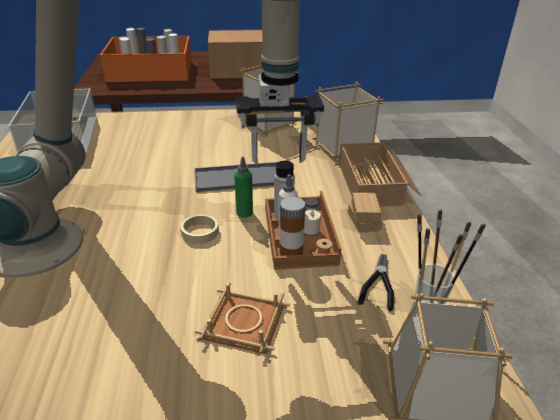

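```bash
python3 - <<'E'
import cv2,numpy as np
a=cv2.imread('pics/scene0.png')[155:295,195:455];b=cv2.imread('pics/side0.png')[150:360,180:380]
cv2.imwrite('pics/z1.png',cv2.resize(a,None,fx=3,fy=3,interpolation=2));
cv2.imwrite('pics/z2.png',cv2.resize(b,None,fx=2.8,fy=2.8,interpolation=2))
E
```

```text
(no output)
```

View pics/z1.png

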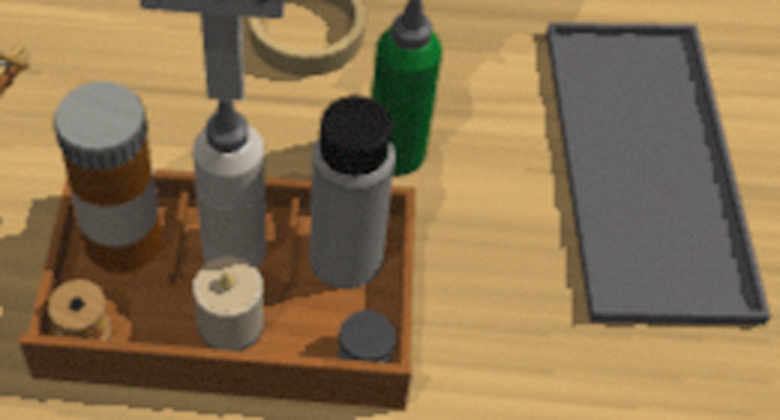

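View pics/z2.png

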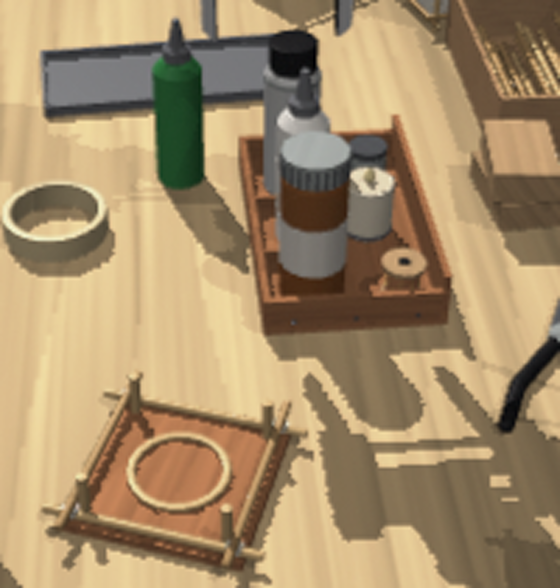

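```bash
cat > h.py <<'E'
from rig import ctrl, imaging
import numpy as np
def pt(n,u,v,z,c=None):
    c=c or imaging.get_calibration(n)
    d=c["pose"][:3,:3]@np.linalg.solve(c["camera_matrix"],[u,v,1.]);o=c["pose"][:3,3]
    return (o+d*(z-o[2])/d[2])
S=lambda u,v,z:pt("scene",195+u/3,155+v/3,z)
D=lambda u,v,z:pt("side",180+u/2.8,150+v/2.8,z)
E
python3 - <<'E'
from h import *
np.set_printoptions(precision=4,suppress=True)
for nm,f,u,v,z in [("jar",S,101,116,.148),("jar",D,316,155,.148),("can",S,357,120,.158),("can",D,294,47,.158),("glue",S,225,100,.173),("glue",D,306,72,.173),("candle",S,229,287,.058),("candle",D,371,185,.058),
("candletip",S,226,276,.073),("candletip",D,371,173,.073),
("tray",S,547,26,.012),("tray",S,697,27,.012),("tray",S,768,318,.012),("tray",S,592,320,.012),("tray",D,43,50,.012),("tray",D,47,108,.012),
("cadf-",S,72,176,.034),("cadf+",S,415,188,.034),("cadr-",S,33,376,0),("cadr+",S,406,405,0),("cadr-t",S,25,340,.05),("cadr+t",S,411,372,.05),
("cadD",D,240,140,.034),("cadD",D,265,308,.034),
("ring",D,179,472,.012),("pegs",D,135,378,.042),("pegs",D,268,406,.042),("pegs",D,83,477,.042),("pegs",D,227,508,.042)]: print(nm,f(u,v,z)[:2])
print("ring",pt("scene",162,186,.012)[:2])
E
```

```text
jar [ 0.5995 -0.0819]
jar [ 0.5972 -0.0929]
can [0.5956 0.0717]
can [0.5957 0.0577]
glue [ 0.6002 -0.0055]
glue [ 0.5981 -0.0103]
candle [ 0.6574 -0.0001]
candle [ 0.6568 -0.0086]
candletip [ 0.6586 -0.0013]
candletip [ 0.6555 -0.0122]
tray [0.3697 0.2148]
tray [0.3595 0.3317]
tray [0.6187 0.3506]
tray [0.6317 0.2357]
tray [0.3593 0.3298]
tray [0.3689 0.2123]
cadf- [ 0.5654 -0.1227]
cadf+ [0.5523 0.1152]
cadr- [ 0.7027 -0.1253]
cadr+ [0.6988 0.1171]
cadr-t [ 0.7029 -0.1219]
cadr+t [0.7009 0.1162]
cadD [0.5527 0.1067]
cadD [ 0.5553 -0.1347]
ring [ 0.4827 -0.2803]
pegs [ 0.4539 -0.2147]
pegs [ 0.5475 -0.251 ]
pegs [ 0.4187 -0.3077]
pegs [ 0.5127 -0.3425]
ring [ 0.4861 -0.2741]
```

```bash
python3 -m inch '[{"delta_pos":[0,0,4],"yaw":0},{"delta_pos":[0,0,4],"yaw":0},{"delta_pos":[0,0,4],"yaw":0},{"delta_pos":[0,0,0],"yaw":0},{"delta_pos":[0,0,0],"yaw":0}]' 1 25; python3 - <<'E'
from h import *
import cv2
print(imaging.get_calibration("wrist"))
cv2.imwrite('pics/w1.png',cv2.resize(imaging.camera("wrist"),None,fx=1.4,fy=1.4))
E
```

```text
time: 0.6
tool_pos: [0.5752, -0.0, 0.3259]
ee_rot: [0.001, 0.707, 0.707, 0.0]
ft_force: [0.6, -0.1, -0.8]
gripper_width: 1.001
{'camera_matrix': array([[289.11508008,   0.        , 277.3506534 ],
       [  0.        , 289.11508008, 211.24380226],
       [  0.        ,   0.        ,   1.        ]]), 'pose': array([[ 9.99996542e-01, -5.92830169e-04,  2.56205629e-03,
         5.74511318e-01],
       [ 9.41114212e-05, -9.65567209e-01, -2.60153717e-01,
         7.49019960e-02],
       [ 2.62806452e-03,  2.60153058e-01, -9.65563814e-01,
         5.05135944e-01],
       [ 0.00000000e+00,  0.00000000e+00,  0.00000000e+00,
         1.00000000e+00]])}
```

View pics/w1.png

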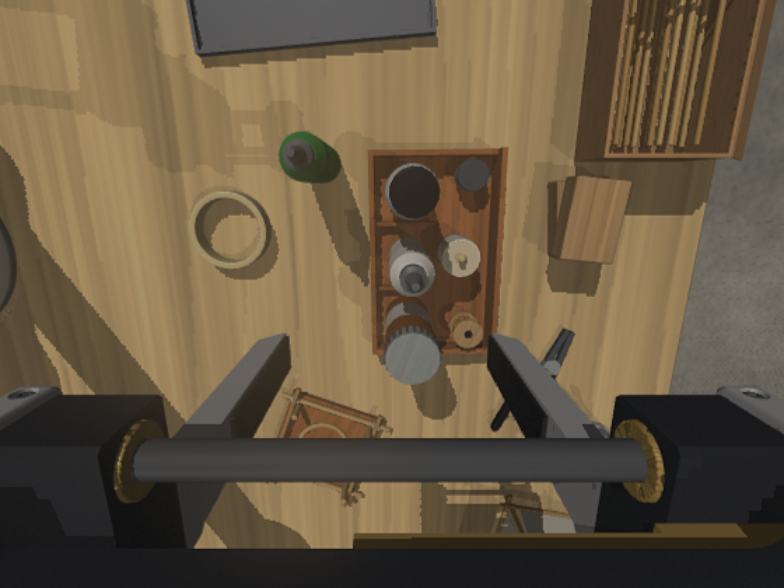

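```bash
python3 - <<'E'
from h import *
np.set_printoptions(precision=4,suppress=True)
for nm,u,v,z in [("can",413,191,.158),("jar",412,357,.148),("glue",413,277,.173),("gluesh",412,270,.124),("candle",459,256,.058),("candletip",460,260,.073),("f+",370,151,.034),("f-",374,354,.034),("r+",507,149,.05),("tin",472,174,.036),("reel",468,333,.044),("ring",323,447,.012)]: print(nm,pt("wrist",u/1.4,v/1.4,z)[:2])
E
```

```text
can [0.5947 0.0716]
jar [ 0.5968 -0.081 ]
glue [0.5949 0.0021]
gluesh [ 0.5969 -0.0018]
candle [0.6528 0.0007]
candletip [ 0.6514 -0.0011]
f+ [0.5542 0.1128]
f- [ 0.5564 -0.1269]
r+ [0.6998 0.1136]
tin [0.6669 0.0886]
reel [ 0.6704 -0.0953]
ring [ 0.4829 -0.2765]
```

```bash
python3 -m inch '[{"delta_pos":[1,3.5,0],"yaw":0},{"delta_pos":[1.1,3.6,0],"yaw":0},{"delta_pos":[0,0,-4],"yaw":0},{"delta_pos":[0,0,-4],"yaw":0},{"delta_pos":[0,0,-3],"yaw":0},{"delta_pos":[0,0,0],"yaw":0},{"delta_pos":[0,0,0],"yaw":0}]' 1 25; python3 - <<'E'
from h import *
import cv2
cv2.imwrite('pics/w2.png',imaging.camera("wrist"))
E
```

```text
time: 1.35
tool_pos: [0.5954, 0.071, 0.2144]
ee_rot: [-0.001, 0.707, 0.707, -0.001]
ft_force: [0.1, 0.6, 1.0]
gripper_width: 1.0
```

View pics/w2.png

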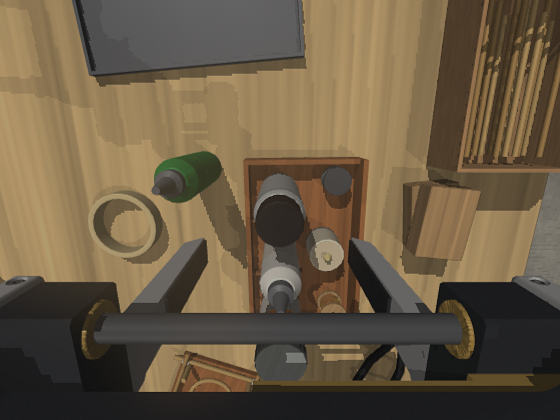

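```bash
python3 -m inch '[{"delta_pos":[0.2,0.1,-3],"yaw":0},{"delta_pos":[0,0,-4],"yaw":0},{"delta_pos":[0,0,-3],"yaw":0},{"delta_pos":[0,0,-2.6],"yaw":0},{"delta_pos":[0,0,0],"yaw":0},{"delta_pos":[0,0,0],"yaw":0}]' 1 25;  python3 -m inch '[{"delta_pos":[0,0,0],"yaw":0},{"delta_pos":[0,0,0],"yaw":0},{"delta_pos":[0,0,0],"yaw":0},{"delta_pos":[0,0,0],"yaw":0},{"delta_pos":[0,0,0],"yaw":0},{"delta_pos":[0,0,0],"yaw":0}]' 0.3 25
```

```text
time: 2.0
tool_pos: [0.5995, 0.0719, 0.0912]
ee_rot: [0.001, 0.707, 0.707, 0.001]
ft_force: [-0.5, -0.8, 0.4]
gripper_width: 0.999
time: 2.6
tool_pos: [0.5979, 0.072, 0.0896]
ee_rot: [-0.0, 0.707, 0.707, -0.0]
ft_force: [-0.2, -0.1, -1.1]
gripper_width: 0.531
```

```bash
python3 -m inch '[{"delta_pos":[0,0,2],"yaw":0},{"delta_pos":[0,0,3],"yaw":0},{"delta_pos":[0,1,3],"yaw":0},{"delta_pos":[-0.3,3,0],"yaw":0},{"delta_pos":[-0.3,4,0],"yaw":0},{"delta_pos":[-0.3,4,0],"yaw":0},{"delta_pos":[-0.3,4,0],"yaw":0},{"delta_pos":[0,3,0],"yaw":0}]'; python3 -m inch '[{"delta_pos":[0,2,0],"yaw":0},{"delta_pos":[0,0.8,0],"yaw":0},{"delta_pos":[0,0,-2],"yaw":0},{"delta_pos":[0,0,-3],"yaw":0},{"delta_pos":[0,0,-1.5],"yaw":0},{"delta_pos":[0,0,-0.5],"yaw":0},{"delta_pos":[0,0,0],"yaw":0},{"delta_pos":[0,0,0],"yaw":0}]'
```

```text
time: 3.4
tool_pos: [0.585, 0.2643, 0.169]
ee_rot: [-0.001, 0.707, 0.707, -0.0]
ft_force: [0.5, -0.1, -1.9]
gripper_width: 0.529
time: 4.2
tool_pos: [0.5869, 0.2896, 0.1005]
ee_rot: [0.0, 0.707, 0.707, 0.001]
ft_force: [-0.5, 0.2, -1.3]
gripper_width: 0.526
```

```bash
python3 -m inch '[{"delta_pos":[0,0,-0.6],"yaw":0},{"delta_pos":[0,0,-0.3],"yaw":0},{"delta_pos":[0,0,-0.2],"yaw":0},{"delta_pos":[0,0,-0.1],"yaw":0},{"delta_pos":[0,0,0],"yaw":0},{"delta_pos":[0,0,0],"yaw":0},{"delta_pos":[0,0,0],"yaw":0}]'
```

```text
time: 4.9
tool_pos: [0.5861, 0.2901, 0.0876]
ee_rot: [0.0, 0.707, 0.707, 0.0]
ft_force: [0.5, 0.4, -2.3]
gripper_width: 0.527
```

```bash
for i in 1 2 3; do python3 -m inch '[{"delta_pos":[0,0,-0.1],"yaw":0},{"delta_pos":[0,0,0],"yaw":0},{"delta_pos":[0,0,0],"yaw":0}]' | grep -E "pos|ft"; done
```

```text
tool_pos: [0.586, 0.29, 0.0865]
ft_force: [0.2, 1.0, -0.9]
tool_pos: [0.5861, 0.29, 0.0856]
ft_force: [0.5, 0.4, -1.5]
tool_pos: [0.5862, 0.2901, 0.0855]
ft_force: [-2.0, 0.3, 6.3]
```

```bash
python3 -m inch '[{"delta_pos":[0,0,0],"yaw":0},{"delta_pos":[0,0,0],"yaw":0},{"delta_pos":[0,0,1],"yaw":0},{"delta_pos":[0,0,3],"yaw":0},{"delta_pos":[0,0,4],"yaw":0},{"delta_pos":[0,0,4],"yaw":0},{"delta_pos":[0,0,4],"yaw":0}]' 0.75; python3 -m inch '[{"delta_pos":[0.2,-4,0],"yaw":0},{"delta_pos":[0.2,-4,0],"yaw":0},{"delta_pos":[0.2,-4,0],"yaw":0},{"delta_pos":[0.2,-4,0],"yaw":0},{"delta_pos":[0.3,-4,0],"yaw":0},{"delta_pos":[0,-4,0],"yaw":0},{"delta_pos":[0,-3.5,0],"yaw":0},{"delta_pos":[0,-1.5,0],"yaw":0}]' 1; python3 -m inch '[{"delta_pos":[0,0,0],"yaw":0},{"delta_pos":[0,0,0],"yaw":0},{"delta_pos":[0,0,0],"yaw":0}]'; python3 - <<'E'
from h import *
import cv2
print(imaging.get_calibration("wrist")["pose"])
cv2.imwrite('pics/w3.png',imaging.camera("wrist"))
E
```

```text
time: 6.5
tool_pos: [0.586, 0.2899, 0.2465]
ee_rot: [0.0, 0.707, 0.707, 0.0]
ft_force: [1.1, 0.0, -0.5]
gripper_width: 0.755
time: 7.3
tool_pos: [0.5971, -0.003, 0.245]
ee_rot: [0.001, 0.708, 0.706, -0.0]
ft_force: [-0.0, 0.5, 0.0]
gripper_width: 1.0
time: 7.6
tool_pos: [0.5971, 0.0017, 0.2446]
ee_rot: [-0.0, 0.707, 0.708, 0.0]
ft_force: [-0.7, -0.4, 0.2]
gripper_width: 0.998
[[ 0.99999749  0.00124755  0.00185846  0.59645838]
 [ 0.00168643 -0.96585753 -0.2590683   0.0764038 ]
 [ 0.0014718   0.25907078 -0.96585722  0.42390861]
 [ 0.          0.          0.          1.        ]]
```

View pics/w3.png

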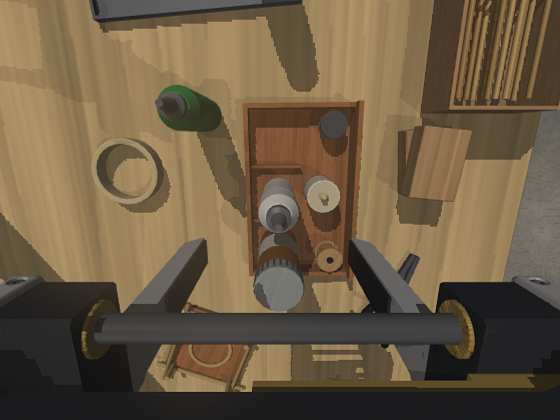

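```bash
python3 - <<'E'
from h import *
np.set_printoptions(precision=4,suppress=True)
for nm,u,v,z in [("tip",279,232,.173),("neck",278,210,.135),("gluebot",278,181,.06),("jar",279,286,.148),("candle",322,192,.058),("f+",246,105,.034),("f-",250,276,.034),("r+",364,102,.05),("can",0,0,0)]: print(nm,pt("wrist",u,v,z)[:2])
E
```

```text
tip [ 0.5985 -0.0106]
neck [0.5977 0.0002]
gluebot [0.5979 0.0185]
jar [ 0.5989 -0.0798]
candle [0.6546 0.004 ]
f+ [0.5571 0.1115]
f- [ 0.5568 -0.1279]
r+ [0.7023 0.1138]
can [0.2452 0.2393]
```

```bash
python3 - <<'E'
from h import *
np.set_printoptions(precision=4,suppress=True)
for nm,u,v,z in [("glue body",230.5,165,.118),("glue tip",227,102,.173),("can body",352,175,.11),("jar lid",101,116,.148)]: print(nm,S(u,v,z)[:2])
import cv2
im=imaging.camera("scene"); cv2.imwrite('pics/s2.png',cv2.resize(im[155:295,195:455],None,fx=3,fy=3,interpolation=2))
E
```

```text
glue body [ 0.6064 -0.0034]
glue tip [ 0.6016 -0.0041]
can body [0.6009 0.0713]
jar lid [ 0.5995 -0.0819]
```

View pics/s2.png

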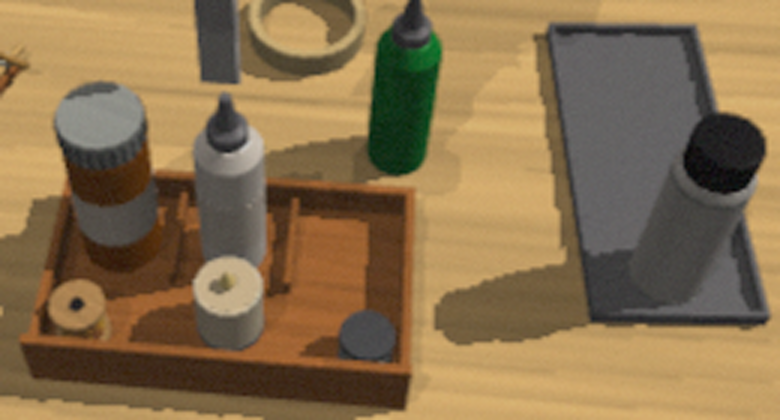

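```bash
python3 -m inch '[{"delta_pos":[0.1,-0.5,-2],"yaw":0},{"delta_pos":[0,0,-4],"yaw":0},{"delta_pos":[0,0,-4],"yaw":0},{"delta_pos":[0,0,-3.5],"yaw":0},{"delta_pos":[0,0,-2],"yaw":0},{"delta_pos":[0,0,0],"yaw":0},{"delta_pos":[0,0,0],"yaw":0}]' 1 20;  python3 -m inch '[{"delta_pos":[0,0,0],"yaw":0},{"delta_pos":[0,0,0],"yaw":0},{"delta_pos":[0,0,0],"yaw":0},{"delta_pos":[0,0,0],"yaw":0},{"delta_pos":[0,0,0],"yaw":0},{"delta_pos":[0,0,0],"yaw":0},{"delta_pos":[0,0,0],"yaw":0}]' 0.3 25
```

```text
time: 8.4
tool_pos: [0.5985, -0.0043, 0.0899]
ee_rot: [0.0, 0.707, 0.707, 0.0]
ft_force: [-0.4, -0.1, -0.1]
gripper_width: 1.002
time: 9.1
tool_pos: [0.598, -0.005, 0.0895]
ee_rot: [0.0, 0.707, 0.707, 0.0]
ft_force: [-0.4, 1.0, 0.3]
gripper_width: 0.466
```

```bash
python3 -m inch '[{"delta_pos":[0,0,2],"yaw":0},{"delta_pos":[0,0,3],"yaw":0},{"delta_pos":[0,0,4],"yaw":0},{"delta_pos":[0,0,4],"yaw":0},{"delta_pos":[-0.5,1.5,3],"yaw":0},{"delta_pos":[-1.5,3.5,1],"yaw":0},{"delta_pos":[-1.5,4,0],"yaw":0},{"delta_pos":[-1.5,4,0],"yaw":0}]'; python3 -m inch '[{"delta_pos":[-1.5,4,0],"yaw":0},{"delta_pos":[-1.5,4,0],"yaw":0},{"delta_pos":[-1.3,4,0],"yaw":0},{"delta_pos":[-1,2.5,0],"yaw":0},{"delta_pos":[0,1.3,0],"yaw":0},{"delta_pos":[0,0,-1],"yaw":0},{"delta_pos":[0,0,-3],"yaw":0},{"delta_pos":[0,0,-4],"yaw":0}]';python3 -m inch '[{"delta_pos":[0,0,-4],"yaw":0},{"delta_pos":[0,0,-2.5],"yaw":0},{"delta_pos":[0,0,-1.5],"yaw":0},{"delta_pos":[0,0,-0.8],"yaw":0},{"delta_pos":[0,0,-0.3],"yaw":0},{"delta_pos":[0,0,0],"yaw":0},{"delta_pos":[0,0,0],"yaw":0}]'
```

```text
time: 9.9
tool_pos: [0.5475, 0.1259, 0.2598]
ee_rot: [0.0, 0.708, 0.707, 0.0]
ft_force: [0.7, 0.7, -1.1]
gripper_width: 0.464
time: 10.7
tool_pos: [0.4972, 0.2819, 0.1796]
ee_rot: [0.001, 0.707, 0.707, 0.002]
ft_force: [0.7, -0.0, -1.2]
gripper_width: 0.467
time: 11.4
tool_pos: [0.4959, 0.2829, 0.0894]
ee_rot: [0.0, 0.707, 0.707, 0.001]
ft_force: [0.7, 0.3, -1.1]
gripper_width: 0.464
```

```bash
python3 -m inch '[{"delta_pos":[0,0,-0.2],"yaw":0},{"delta_pos":[0,0,0],"yaw":0},{"delta_pos":[0,0,0],"yaw":0}]' | grep -E "pos|ft"; for i in 1 2 3; do python3 -m inch '[{"delta_pos":[0,0,-0.1],"yaw":0},{"delta_pos":[0,0,0],"yaw":0},{"delta_pos":[0,0,0],"yaw":0}]' | grep -E "pos|ft"; done
```

```text
tool_pos: [0.4951, 0.2832, 0.0869]
ft_force: [0.0, -0.4, -1.3]
tool_pos: [0.4951, 0.2831, 0.0856]
ft_force: [-0.1, 0.0, -0.7]
tool_pos: [0.4951, 0.2831, 0.0855]
ft_force: [-1.5, -0.2, 5.5]
tool_pos: [0.4951, 0.2831, 0.0855]
ft_force: [-3.3, -1.4, 10.9]
```

```bash
python3 -m inch '[{"delta_pos":[0,0,0.1],"yaw":0},{"delta_pos":[0,0,0],"yaw":0},{"delta_pos":[0,0,0],"yaw":0},{"delta_pos":[0,0,1],"yaw":0},{"delta_pos":[0,0,3.5],"yaw":0},{"delta_pos":[0,0,4],"yaw":0},{"delta_pos":[0,0,4],"yaw":0},{"delta_pos":[0,0,4],"yaw":0}]' 0.65; python3 -m inch '[{"delta_pos":[1.2,-4,0],"yaw":0},{"delta_pos":[1.2,-4,0],"yaw":0},{"delta_pos":[1.2,-4,0],"yaw":0},{"delta_pos":[1.2,-4,0],"yaw":0},{"delta_pos":[1.2,-4,0],"yaw":0},{"delta_pos":[1.2,-4,0],"yaw":0},{"delta_pos":[1.2,-4,0],"yaw":0},{"delta_pos":[1.2,-4,0],"yaw":0}]' 1; python3 -m inch '[{"delta_pos":[0.6,-3,0],"yaw":0},{"delta_pos":[0,-1.5,0],"yaw":0},{"delta_pos":[0,0,0],"yaw":0},{"delta_pos":[0,0,0],"yaw":0},{"delta_pos":[0,0,0],"yaw":0}]'; python3 - <<'E'
from h import *
import cv2
print(imaging.get_calibration("wrist")["pose"][:3,3])
cv2.imwrite('pics/w4.png',imaging.camera("wrist"))
E
```

```text
time: 13.4
tool_pos: [0.4949, 0.2829, 0.2516]
ee_rot: [0.0, 0.707, 0.707, 0.0]
ft_force: [0.1, -0.9, 0.2]
gripper_width: 0.649
time: 14.2
tool_pos: [0.5914, -0.0387, 0.2501]
ee_rot: [0.0, 0.707, 0.707, 0.0]
ft_force: [1.2, -0.3, 1.5]
gripper_width: 0.998
time: 14.7
tool_pos: [0.5967, -0.0803, 0.2498]
ee_rot: [-0.0, 0.707, 0.708, 0.0]
ft_force: [0.9, 0.3, 0.1]
gripper_width: 0.995
[ 0.59608028 -0.00553888  0.42911583]
```

View pics/w4.png

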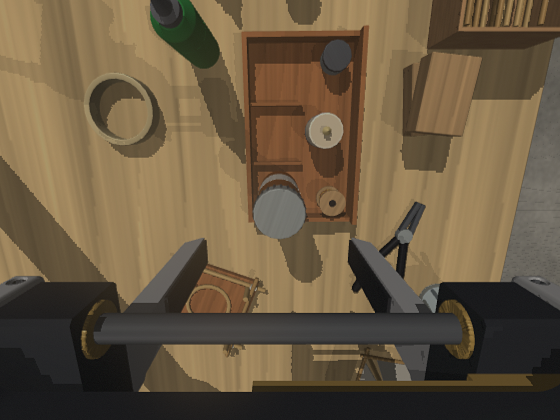

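```bash
python3 - <<'E'
from h import *
np.set_printoptions(precision=4,suppress=True)
for nm,u,v,z in [("jar",279.5,213,.148),("candle",325,131,.058),("tip",327,131,.073),("f+",245,34,.034),("f-",250,221,.034),("div+",250,105,.022),("div+",302,105,.022),("div-",253,163,.022),("div-",302,164,.022),("r-",357,221,.05),("r+",366,27,.05),("ring",210,302,.012)]: print(nm,pt("wrist",u,v,z)[:2])
E
```

```text
jar [ 0.5989 -0.0828]
candle [ 0.6556 -0.0023]
tip [ 0.6556 -0.0024]
f+ [0.5572 0.1113]
f- [ 0.5579 -0.1261]
div+ [0.5604 0.0311]
div+ [0.6294 0.0312]
div- [ 0.5628 -0.0452]
div- [ 0.6313 -0.0465]
r- [ 0.7061 -0.121 ]
r+ [0.6993 0.1141]
ring [ 0.4874 -0.2709]
```

```bash
python3 -m inch '[{"delta_pos":[0.2,-0.2,-2],"yaw":0},{"delta_pos":[0,0,-4],"yaw":0},{"delta_pos":[0,0,-4],"yaw":0},{"delta_pos":[0,0,-3.5],"yaw":0},{"delta_pos":[0,0,-2.3],"yaw":0},{"delta_pos":[0,0,0],"yaw":0},{"delta_pos":[0,0,0],"yaw":0}]' 1 20;  python3 -m inch '[{"delta_pos":[0,0,0],"yaw":0},{"delta_pos":[0,0,0],"yaw":0},{"delta_pos":[0,0,0],"yaw":0},{"delta_pos":[0,0,0],"yaw":0},{"delta_pos":[0,0,0],"yaw":0},{"delta_pos":[0,0,0],"yaw":0},{"delta_pos":[0,0,0],"yaw":0}]' 0.3 30
```

```text
time: 15.45
tool_pos: [0.5994, -0.0831, 0.092]
ee_rot: [0.0, 0.707, 0.708, 0.0]
ft_force: [-0.1, 0.0, 0.5]
gripper_width: 1.002
time: 16.15
tool_pos: [0.599, -0.0841, 0.0917]
ee_rot: [0.0, 0.707, 0.707, 0.0]
ft_force: [-0.3, 0.4, 0.9]
gripper_width: 0.568
```

```bash
python3 -m inch '[{"delta_pos":[0,0,2],"yaw":0},{"delta_pos":[0,0,3],"yaw":0},{"delta_pos":[0,0,4],"yaw":0},{"delta_pos":[0,0,4],"yaw":0},{"delta_pos":[0,0,4],"yaw":0},{"delta_pos":[-1,2,3],"yaw":0},{"delta_pos":[-2,3.4,0],"yaw":0},{"delta_pos":[-2,3.6,0],"yaw":0}]'; python3 -m inch '[{"delta_pos":[-2,3.6,0],"yaw":0},{"delta_pos":[-2,3.6,0],"yaw":0},{"delta_pos":[-2,3.6,0],"yaw":0},{"delta_pos":[-2,3.6,0],"yaw":0},{"delta_pos":[-2,3.6,0],"yaw":0},{"delta_pos":[-2,3.6,0],"yaw":0},{"delta_pos":[-1.6,3.3,0],"yaw":0},{"delta_pos":[-0.8,2.1,0],"yaw":0}]';python3 -m inch '[{"delta_pos":[0,0,0],"yaw":0},{"delta_pos":[0,0,-1],"yaw":0},{"delta_pos":[0,0,-4],"yaw":0},{"delta_pos":[0,0,-4],"yaw":0},{"delta_pos":[0,0,-4],"yaw":0},{"delta_pos":[0,0,-4],"yaw":0},{"delta_pos":[0,0,-2],"yaw":0},{"delta_pos":[0,0,0],"yaw":0}]';python3 -m inch '[{"delta_pos":[0,0,-0.6],"yaw":0},{"delta_pos":[0,0,-0.4],"yaw":0},{"delta_pos":[0,0,0],"yaw":0},{"delta_pos":[0,0,0],"yaw":0}]'
```

```text
time: 16.95
tool_pos: [0.5489, 0.0064, 0.2919]
ee_rot: [0.0, 0.708, 0.706, 0.0]
ft_force: [-0.3, 0.8, -2.3]
gripper_width: 0.574
time: 17.75
tool_pos: [0.4029, 0.2779, 0.291]
ee_rot: [-0.001, 0.706, 0.708, -0.0]
ft_force: [0.8, -1.0, -2.3]
gripper_width: 0.573
time: 18.55
tool_pos: [0.4025, 0.2731, 0.0978]
ee_rot: [-0.001, 0.708, 0.706, -0.004]
ft_force: [-0.7, -0.2, -2.2]
gripper_width: 0.569
time: 18.95
tool_pos: [0.4057, 0.2762, 0.0923]
ee_rot: [0.0, 0.707, 0.707, 0.001]
ft_force: [0.0, -0.3, -2.0]
gripper_width: 0.57
```

```bash
python3 -m inch '[{"delta_pos":[0,0,-0.2],"yaw":0},{"delta_pos":[0,0,0],"yaw":0},{"delta_pos":[0,0,0],"yaw":0}]' | grep -E "pos|ft"; for i in 1 2; do python3 -m inch '[{"delta_pos":[0,0,-0.1],"yaw":0},{"delta_pos":[0,0,0],"yaw":0},{"delta_pos":[0,0,0],"yaw":0}]' | grep -E "pos|ft"; done
```

```text
tool_pos: [0.4051, 0.2761, 0.0897]
ft_force: [0.4, 0.6, -2.1]
tool_pos: [0.405, 0.276, 0.0885]
ft_force: [0.4, 0.1, -2.5]
tool_pos: [0.4052, 0.2761, 0.0877]
ft_force: [-0.2, -0.5, -0.6]
```

```bash
python3 -m inch '[{"delta_pos":[0,0,0],"yaw":0},{"delta_pos":[0,0,0],"yaw":0},{"delta_pos":[0,0,0],"yaw":0},{"delta_pos":[0,0,1],"yaw":0},{"delta_pos":[0,0,3.5],"yaw":0},{"delta_pos":[0,0,4],"yaw":0},{"delta_pos":[0,0,4],"yaw":0},{"delta_pos":[0,0,4],"yaw":0}]' 0.72; python3 -m inch '[{"delta_pos":[2.5,-3,0],"yaw":0},{"delta_pos":[2.5,-3,0],"yaw":8},{"delta_pos":[2.5,-3,0],"yaw":8},{"delta_pos":[2.5,-3,0],"yaw":8},{"delta_pos":[2.5,-3,0],"yaw":8},{"delta_pos":[2.5,-3,0],"yaw":8},{"delta_pos":[2.5,-3,0],"yaw":8},{"delta_pos":[2.5,-3,0],"yaw":8}]' 0.75; python3 -m inch '[{"delta_pos":[2.5,-2,0],"yaw":8},{"delta_pos":[2.5,-1.9,0],"yaw":8},{"delta_pos":[0,0,0],"yaw":8},{"delta_pos":[0,0,0],"yaw":8},{"delta_pos":[0,0,0],"yaw":2},{"delta_pos":[0,0,0],"yaw":0},{"delta_pos":[0,0,0],"yaw":0}]'; python3 - <<'E'
from h import *
import cv2
np.set_printoptions(precision=4,suppress=True)
print(ctrl.read_state()["joints"],imaging.get_calibration("wrist")["pose"][:3])
a=imaging.camera("wrist");b=imaging.camera("scene")
cv2.imwrite('pics/w5.png',np.vstack([a,b[150:290,0:560]]))
E
```

```text
time: 20.65
tool_pos: [0.4048, 0.2759, 0.255]
ee_rot: [0.0, 0.707, 0.707, 0.001]
ft_force: [0.9, 1.0, -0.8]
gripper_width: 0.722
time: 21.45
tool_pos: [0.6059, 0.0346, 0.2533]
ee_rot: [0.0, 0.29, 0.957, 0.0]
ft_force: [-0.1, 1.0, 0.4]
gripper_width: 0.748
time: 22.15
tool_pos: [0.655, -0.003, 0.253]
ee_rot: [0.0, 0.0, 1.0, 0.0]
ft_force: [0.6, 0.4, 0.1]
gripper_width: 0.75
[-0.1108  0.3791  1.2347  0.0001  1.5273 -1.6807] [[ 0.0008  0.9651  0.2619  0.5789]
 [ 1.     -0.0008  0.0001 -0.0036]
 [ 0.0003  0.2619 -0.9651  0.4322]]
```

View pics/w5.png

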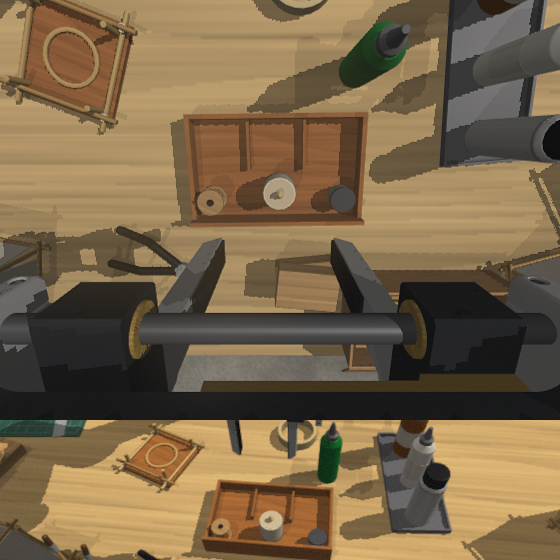

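```bash
python3 - <<'E'
from h import *
np.set_printoptions(precision=4,suppress=True)
for nm,u,v,z in [("candle",279,193.5,.058),("tip",279,194,.073),("ring",71.5,57.5,.012),("reel",210,202,.044),("tin",343,199,.036)]: print(nm,pt("wrist",u,v,z)[:2])
for nm,u,v,z in [("candle",271,522-420+150,.058),("ring",162,457-420+150,.012)]: print(nm,pt("scene",u,v,z)[:2])
E
```

```text
candle [ 0.6561 -0.0013]
tip [ 0.6537 -0.0014]
ring [ 0.4832 -0.2742]
reel [ 0.6709 -0.0964]
tin [0.6686 0.0886]
candle [ 0.6603 -0.0004]
ring [ 0.489  -0.2732]
```

```bash
python3 -m inch '[{"delta_pos":[0.1,0.1,-2],"yaw":0},{"delta_pos":[0,0,-4],"yaw":0},{"delta_pos":[0,0,-4],"yaw":0},{"delta_pos":[0,0,-4],"yaw":0},{"delta_pos":[0,0,-4],"yaw":0},{"delta_pos":[0,0,-3],"yaw":0},{"delta_pos":[0,0,0],"yaw":0},{"delta_pos":[0,0,0],"yaw":0}]' 0.75 12; python3 -m inch '[{"delta_pos":[0,0,-1.2],"yaw":0},{"delta_pos":[0,0,-0.9],"yaw":0},{"delta_pos":[0,0,0],"yaw":0},{"delta_pos":[0,0,0],"yaw":0}]';  python3 -m inch '[{"delta_pos":[0,0,0],"yaw":0},{"delta_pos":[0,0,0],"yaw":0},{"delta_pos":[0,0,0],"yaw":0},{"delta_pos":[0,0,0],"yaw":0},{"delta_pos":[0,0,0],"yaw":0}]' 0.3 12
```

```text
time: 23.05
tool_pos: [0.6563, -0.002, 0.0429]
ee_rot: [-0.0, 0.0, 1.0, 0.0]
ft_force: [-0.1, 0.2, 0.9]
gripper_width: 0.752
time: 23.45
tool_pos: [0.6561, -0.002, 0.0218]
ee_rot: [0.0, -0.0, 1.0, 0.0]
ft_force: [0.1, -0.0, -0.3]
gripper_width: 0.751
time: 23.95
tool_pos: [0.6562, -0.0019, 0.0217]
ee_rot: [0.0, 0.0, 1.0, 0.0]
ft_force: [-0.2, 0.3, 0.1]
gripper_width: 0.464
```

```bash
python3 -m inch '[{"delta_pos":[0,0,2],"yaw":0},{"delta_pos":[0,0,3.5],"yaw":0},{"delta_pos":[0,0,4],"yaw":0},{"delta_pos":[-1,-1.5,3],"yaw":0},{"delta_pos":[-2,-3.2,0],"yaw":-5},{"delta_pos":[-2,-3.2,0],"yaw":-5},{"delta_pos":[-2.2,-3.3,0],"yaw":-5},{"delta_pos":[-2.2,-3.3,0],"yaw":-5}]'; python3 -m inch '[{"delta_pos":[-2.2,-3.3,0],"yaw":0},{"delta_pos":[-2.2,-3.3,0],"yaw":0},{"delta_pos":[-2,-3.2,0],"yaw":0},{"delta_pos":[-1.4,-3,0],"yaw":0},{"delta_pos":[0,0,0],"yaw":0},{"delta_pos":[0,0,0],"yaw":0},{"delta_pos":[0,0,0],"yaw":0}]'; python3 - <<'E'
from h import *
import cv2
np.set_printoptions(precision=4,suppress=True)
print(imaging.get_calibration("wrist")["pose"][:3])
a=imaging.camera("wrist");b=imaging.camera("side")
cv2.imwrite('pics/w6.png',np.hstack([a,cv2.resize(b[250:390,180:320],(240,240)).repeat(1,0) if 0 else cv2.copyMakeBorder(cv2.resize(b[270:380,190:300],(240,240)),0,180,0,0,0)]))
E
```

```text
time: 24.75
tool_pos: [0.561, -0.148, 0.1465]
ee_rot: [0.0, 0.175, 0.985, -0.0]
ft_force: [0.4, -0.3, 0.3]
gripper_width: 0.465
time: 25.45
tool_pos: [0.4843, -0.2741, 0.1464]
ee_rot: [-0.0, 0.173, 0.985, 0.0]
ft_force: [-0.4, -0.2, -0.8]
gripper_width: 0.469
[[ 0.3415  0.9071  0.2459  0.4128]
 [ 0.9399 -0.33   -0.0878 -0.2491]
 [ 0.0015  0.2611 -0.9653  0.3257]]
```

View pics/w6.png

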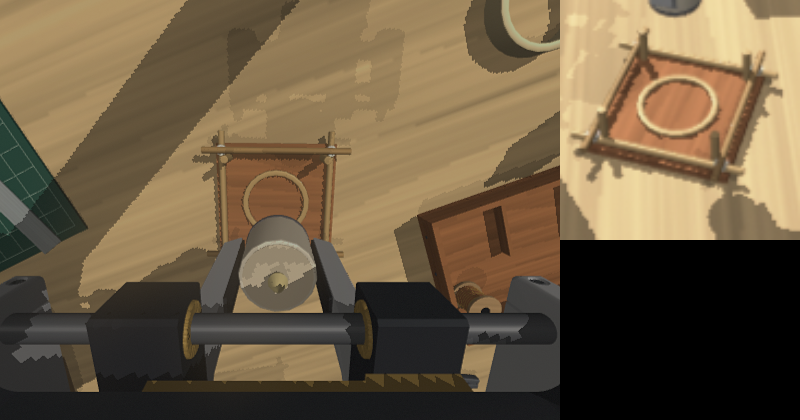

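```bash
python3 - <<'E'
from h import *
np.set_printoptions(precision=4,suppress=True)
c=np.array([.4843,-.2741]);R=imaging.get_calibration("wrist")["pose"][:2,:2]
ax=np.array([R[0,0],R[1,0]]);ax/=np.linalg.norm(ax); far=np.array([-ax[1],ax[0]])
for nm,u,v in [("far",275,171),("left",242,203),("right",308,203),("mid",275,203)]:
    p=pt("wrist",u,v,.012)[:2]; print(nm,p,"rel TCP lateral",(p-c)@ax,"depth",(p-c)@far)
print(pt("side",243.6,318.1,.012)[:2])
# candle rel.
p=pt("wrist",277,277,.1464-.022+.058)[:2];print("candle",p)
E
```

```text
far [ 0.4496 -0.2645] rel TCP lateral -0.0027488616499344613 depth 0.03590642135962954
left [ 0.4705 -0.3113] rel TCP lateral -0.039627853926458866 depth 0.00028239912258015893
right [ 0.4956 -0.2421] rel TCP lateral 0.03398925538142029 depth 0.0002610052752163543
mid [ 0.4831 -0.2767] rel TCP lateral -0.0028245252421164567 depth 0.0002717037176158044
[ 0.4821 -0.279 ]
candle [ 0.4845 -0.2748]
```

```bash
python3 -m inch '[{"delta_pos":[-0.1,-0.3,-2],"yaw":0},{"delta_pos":[0,0,-4],"yaw":0},{"delta_pos":[0,0,-3],"yaw":0},{"delta_pos":[0,0,-1.7],"yaw":0},{"delta_pos":[0,0,-0.8],"yaw":0},{"delta_pos":[0,0,-0.5],"yaw":0},{"delta_pos":[0,0,0],"yaw":0},{"delta_pos":[0,0,0],"yaw":0}]'; for i in 1 2 3 4 5; do python3 -m inch '[{"delta_pos":[0,0,-0.1],"yaw":0},{"delta_pos":[0,0,0],"yaw":0},{"delta_pos":[0,0,0],"yaw":0}]' | grep -E "pos|ft"; done
```

```text
time: 26.35
tool_pos: [0.4839, -0.2783, 0.0274]
ee_rot: [0.001, 0.173, 0.985, -0.0]
ft_force: [1.2, -0.1, -1.2]
gripper_width: 0.465
tool_pos: [0.4832, -0.2782, 0.026]
ft_force: [-0.5, -0.2, -0.7]
tool_pos: [0.483, -0.278, 0.0245]
ft_force: [-0.1, -0.4, -0.7]
tool_pos: [0.483, -0.278, 0.0234]
ft_force: [0.6, -0.1, 0.0]
tool_pos: [0.483, -0.278, 0.0224]
ft_force: [-0.5, -0.4, 0.7]
tool_pos: [0.4832, -0.2781, 0.0217]
ft_force: [-0.5, 0.2, 2.1]
```

```bash
python3 -m inch '[{"delta_pos":[0,0,0],"yaw":0},{"delta_pos":[0,0,0],"yaw":0},{"delta_pos":[0,0,0],"yaw":0},{"delta_pos":[0,0,1],"yaw":0},{"delta_pos":[0,0,3],"yaw":0},{"delta_pos":[0,0,4],"yaw":0},{"delta_pos":[0,0,4],"yaw":0},{"delta_pos":[0,0,4],"yaw":0}]' 0.7;  python3 -m inch '[{"delta_pos":[0,0,4],"yaw":0},{"delta_pos":[0,0,3],"yaw":0},{"delta_pos":[0,0,0],"yaw":0},{"delta_pos":[0,0,0],"yaw":0}]';python3 - <<'E'
from h import *
import cv2
a=imaging.camera("wrist");b=imaging.camera("side")
cv2.imwrite('pics/w7.png',np.hstack([a[:300],cv2.copyMakeBorder(cv2.resize(b[260:380,190:310],(240,240)),0,60,0,0,0)]))
E
```

```text
time: 28.65
tool_pos: [0.4828, -0.2778, 0.1838]
ee_rot: [0.0, 0.174, 0.985, -0.0]
ft_force: [0.6, -1.1, -0.4]
gripper_width: 0.705
time: 29.05
tool_pos: [0.483, -0.278, 0.2522]
ee_rot: [0.001, 0.174, 0.985, -0.0]
ft_force: [-0.6, 0.2, -0.3]
gripper_width: 0.702
```

View pics/w7.png

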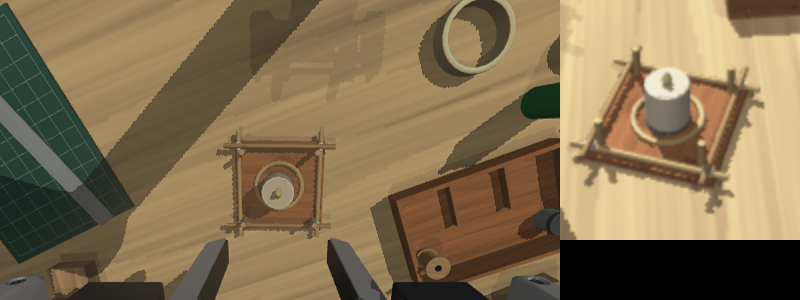

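```bash
python3 -m inch '[{"delta_pos":[-0.5,3,0],"yaw":0},{"delta_pos":[-0.5,4,0],"yaw":-7},{"delta_pos":[-0.6,4,0],"yaw":-7},{"delta_pos":[-0.6,4,0],"yaw":-7},{"delta_pos":[-0.6,4,0],"yaw":-7},{"delta_pos":[-0.6,4,0],"yaw":-7},{"delta_pos":[-0.6,4,0],"yaw":-7},{"delta_pos":[-0.6,4,0],"yaw":-7}]' 0.75 30; python3 -m inch '[{"delta_pos":[-0.6,4,0],"yaw":-7},{"delta_pos":[-0.6,4,0],"yaw":-7},{"delta_pos":[-0.5,4,0],"yaw":-7},{"delta_pos":[-0.5,4,0],"yaw":0},{"delta_pos":[-0.5,4,0],"yaw":0},{"delta_pos":[-0.5,3,0],"yaw":0},{"delta_pos":[0,1.4,0],"yaw":0},{"delta_pos":[0,0,0],"yaw":0}]' ; python3 -m inch '[{"delta_pos":[0,0,0],"yaw":0},{"delta_pos":[0,0,0],"yaw":0},{"delta_pos":[0,0,0],"yaw":0},{"delta_pos":[0,0,0],"yaw":0}]'
```

```text
time: 29.95
tool_pos: [0.4354, 0.0336, 0.2498]
ee_rot: [-0.001, 0.569, 0.823, -0.001]
ft_force: [0.1, 0.8, 0.1]
gripper_width: 0.75
time: 30.75
tool_pos: [0.4045, 0.2767, 0.2501]
ee_rot: [-0.0, 0.706, 0.708, -0.001]
ft_force: [-0.7, -0.7, -0.2]
gripper_width: 0.748
time: 31.15
tool_pos: [0.4053, 0.275, 0.2516]
ee_rot: [0.0, 0.708, 0.707, 0.0]
ft_force: [-0.0, -0.4, -0.3]
gripper_width: 0.754
```

```bash
python3 -m inch '[{"delta_pos":[0,0.1,-2],"yaw":0},{"delta_pos":[0,0,-4],"yaw":0},{"delta_pos":[0,0,-4],"yaw":0},{"delta_pos":[0,0,-4],"yaw":0},{"delta_pos":[0,0,-2.4],"yaw":0},{"delta_pos":[0,0,0],"yaw":0},{"delta_pos":[0,0,0],"yaw":0}]';  python3 -m inch '[{"delta_pos":[0,0,0],"yaw":0},{"delta_pos":[0,0,0],"yaw":0},{"delta_pos":[0,0,0],"yaw":0},{"delta_pos":[0,0,0],"yaw":0},{"delta_pos":[0,0,0],"yaw":0}]' 0.3 30
```

```text
time: 31.85
tool_pos: [0.4056, 0.2769, 0.088]
ee_rot: [0.0, 0.707, 0.707, 0.0]
ft_force: [0.9, 0.4, -0.7]
gripper_width: 0.752
time: 32.35
tool_pos: [0.4057, 0.2775, 0.0889]
ee_rot: [0.0, 0.707, 0.707, 0.001]
ft_force: [-1.9, -0.0, 7.4]
gripper_width: 0.573
```

```bash
python3 -m inch '[{"delta_pos":[0,0,1],"yaw":0},{"delta_pos":[0,0,3],"yaw":0},{"delta_pos":[0,0,4],"yaw":0},{"delta_pos":[0,0,4],"yaw":0},{"delta_pos":[0,0,4],"yaw":0},{"delta_pos":[0,0,4],"yaw":0},{"delta_pos":[1,-2,0],"yaw":0},{"delta_pos":[2,-3.4,0],"yaw":0}]'; python3 -m inch '[{"delta_pos":[2,-3.8,0],"yaw":0},{"delta_pos":[2,-3.8,0],"yaw":0},{"delta_pos":[2,-3.8,0],"yaw":0},{"delta_pos":[2,-3.8,0],"yaw":0},{"delta_pos":[2,-3.8,0],"yaw":0},{"delta_pos":[2,-3.8,0],"yaw":0},{"delta_pos":[2,-3.6,0],"yaw":0},{"delta_pos":[1.5,-2.8,0],"yaw":0}]';python3 -m inch '[{"delta_pos":[0.8,-1.5,0],"yaw":0},{"delta_pos":[0,0,0],"yaw":0},{"delta_pos":[0,0,-2],"yaw":0},{"delta_pos":[0,0,-4],"yaw":0},{"delta_pos":[0,0,-4],"yaw":0},{"delta_pos":[0,0,-4],"yaw":0},{"delta_pos":[0,0,-3],"yaw":0},{"delta_pos":[0,0,0],"yaw":0}]';python3 -m inch '[{"delta_pos":[0,0,0],"yaw":0},{"delta_pos":[0,0,0],"yaw":0}]'
```

```text
time: 33.15
tool_pos: [0.4348, 0.2241, 0.2896]
ee_rot: [0.0, 0.706, 0.709, 0.002]
ft_force: [-0.6, -1.1, -2.6]
gripper_width: 0.572
time: 33.95
tool_pos: [0.5906, -0.0715, 0.2873]
ee_rot: [0.0, 0.708, 0.707, -0.0]
ft_force: [0.3, 0.2, -1.7]
gripper_width: 0.573
time: 34.75
tool_pos: [0.5934, -0.0811, 0.1135]
ee_rot: [-0.005, 0.707, 0.708, -0.002]
ft_force: [-1.5, -0.2, -1.8]
gripper_width: 0.571
time: 34.95
tool_pos: [0.5996, -0.0836, 0.12]
ee_rot: [0.002, 0.707, 0.707, 0.001]
ft_force: [-0.0, 0.2, -1.6]
gripper_width: 0.575
```

```bash
python3 -m inch '[{"delta_pos":[0,0,-1],"yaw":0},{"delta_pos":[0,0,-0.7],"yaw":0},{"delta_pos":[0,0,-0.4],"yaw":0},{"delta_pos":[0,0,0],"yaw":0},{"delta_pos":[0,0,0],"yaw":0},{"delta_pos":[0,0,0],"yaw":0}]'; for i in 1 2 3 4 5; do python3 -m inch '[{"delta_pos":[0,0,-0.1],"yaw":0},{"delta_pos":[0,0,0],"yaw":0},{"delta_pos":[0,0,0],"yaw":0}]' | grep -E "pos|ft"; done
```

```text
time: 35.55
tool_pos: [0.5983, -0.0842, 0.0967]
ee_rot: [0.0, 0.707, 0.707, 0.0]
ft_force: [1.0, 0.1, -2.1]
gripper_width: 0.566
tool_pos: [0.5981, -0.084, 0.0955]
ft_force: [0.3, -0.4, -2.6]
tool_pos: [0.598, -0.084, 0.0944]
ft_force: [-0.4, -0.3, -1.7]
tool_pos: [0.598, -0.084, 0.0935]
ft_force: [-0.1, -0.2, -2.3]
tool_pos: [0.5981, -0.084, 0.093]
ft_force: [-0.4, -0.1, 1.9]
tool_pos: [0.5981, -0.084, 0.093]
ft_force: [-2.6, 1.0, 7.6]
```

```bash
python3 -m inch '[{"delta_pos":[0,0,0.1],"yaw":0},{"delta_pos":[0,0,0],"yaw":0},{"delta_pos":[0,0,0],"yaw":0},{"delta_pos":[0,0,1],"yaw":0},{"delta_pos":[0,0,3.2],"yaw":0},{"delta_pos":[0,0,4],"yaw":0},{"delta_pos":[0,0,4],"yaw":0},{"delta_pos":[0,0,4],"yaw":0}]' 0.8; python3 -m inch '[{"delta_pos":[-1.2,4,0],"yaw":0},{"delta_pos":[-1.2,4,0],"yaw":0},{"delta_pos":[-1.2,4,0],"yaw":0},{"delta_pos":[-1.2,4,0],"yaw":0},{"delta_pos":[-1.2,4,0],"yaw":0},{"delta_pos":[-1.2,4,0],"yaw":0},{"delta_pos":[-1.2,4,0],"yaw":0},{"delta_pos":[-1.2,4,0],"yaw":0}]' 0.68; python3 -m inch '[{"delta_pos":[-0.7,3,0],"yaw":0},{"delta_pos":[0,1.7,0],"yaw":0},{"delta_pos":[0,0,0],"yaw":0},{"delta_pos":[0,0,0],"yaw":0},{"delta_pos":[0,0,0],"yaw":0},{"delta_pos":[0,0,0],"yaw":0}]'
```

```text
time: 37.85
tool_pos: [0.5979, -0.084, 0.2567]
ee_rot: [0.0, 0.707, 0.707, 0.0]
ft_force: [0.2, -0.4, 0.8]
gripper_width: 0.8
time: 38.65
tool_pos: [0.5014, 0.2376, 0.2552]
ee_rot: [0.0, 0.707, 0.707, 0.0]
ft_force: [0.7, -0.3, 0.3]
gripper_width: 0.68
time: 39.25
tool_pos: [0.4955, 0.2816, 0.2545]
ee_rot: [0.0, 0.708, 0.706, -0.0]
ft_force: [-0.4, -0.4, 0.4]
gripper_width: 0.678
```

```bash
python3 -m inch '[{"delta_pos":[0,0,-2],"yaw":0},{"delta_pos":[0,0,-4],"yaw":0},{"delta_pos":[0,0,-4],"yaw":0},{"delta_pos":[0,0,-4],"yaw":0},{"delta_pos":[0,0,-2.8],"yaw":0},{"delta_pos":[0,0,0],"yaw":0},{"delta_pos":[0,0,0],"yaw":0},{"delta_pos":[0,0,0],"yaw":0}]';  python3 -m inch '[{"delta_pos":[0,0,0],"yaw":0},{"delta_pos":[0,0,0],"yaw":0},{"delta_pos":[0,0,0],"yaw":0},{"delta_pos":[0,0,0],"yaw":0},{"delta_pos":[0,0,0],"yaw":0}]' 0.3 25
```

```text
time: 40.05
tool_pos: [0.4968, 0.2833, 0.0885]
ee_rot: [0.001, 0.707, 0.707, 0.002]
ft_force: [0.5, 0.6, 0.5]
gripper_width: 0.682
time: 40.55
tool_pos: [0.4955, 0.2833, 0.0874]
ee_rot: [0.0, 0.707, 0.707, 0.001]
ft_force: [-0.9, 0.3, 6.0]
gripper_width: 0.466
```

```bash
python3 -m inch '[{"delta_pos":[0,0,1],"yaw":0},{"delta_pos":[0,0,3],"yaw":0},{"delta_pos":[0,0,4],"yaw":0},{"delta_pos":[0,0,4],"yaw":0},{"delta_pos":[0,0,4],"yaw":0},{"delta_pos":[0,0,2],"yaw":0},{"delta_pos":[1,-3,0],"yaw":0},{"delta_pos":[1.5,-4,0],"yaw":0}]'; python3 -m inch '[{"delta_pos":[1.5,-4,0],"yaw":0},{"delta_pos":[1.5,-4,0],"yaw":0},{"delta_pos":[1.5,-4,0],"yaw":0},{"delta_pos":[1.5,-4,0],"yaw":0},{"delta_pos":[1.2,-3.5,0],"yaw":0},{"delta_pos":[0.6,-2.4,0],"yaw":0},{"delta_pos":[0,0,0],"yaw":0},{"delta_pos":[0,0,0],"yaw":0}]';python3 -m inch '[{"delta_pos":[0,0,-2],"yaw":0},{"delta_pos":[0,0,-4],"yaw":0},{"delta_pos":[0,0,-4],"yaw":0},{"delta_pos":[0,0,-3],"yaw":0},{"delta_pos":[0,0,-1.5],"yaw":0},{"delta_pos":[0,0,-0.8],"yaw":0},{"delta_pos":[0,0,0],"yaw":0},{"delta_pos":[0,0,0],"yaw":0}]'
```

```text
time: 41.35
tool_pos: [0.5198, 0.2138, 0.2677]
ee_rot: [0.0, 0.706, 0.708, 0.001]
ft_force: [1.1, -0.4, -1.8]
gripper_width: 0.464
time: 42.15
tool_pos: [0.5977, -0.0061, 0.2661]
ee_rot: [-0.001, 0.708, 0.707, -0.0]
ft_force: [-0.8, 0.2, -0.6]
gripper_width: 0.468
time: 42.95
tool_pos: [0.5987, -0.0054, 0.1146]
ee_rot: [0.001, 0.707, 0.707, 0.001]
ft_force: [-0.8, -0.8, -0.1]
gripper_width: 0.461
```

```bash
python3 -m inch '[{"delta_pos":[0,0,-0.9],"yaw":0},{"delta_pos":[0,0,-0.6],"yaw":0},{"delta_pos":[0,0,-0.3],"yaw":0},{"delta_pos":[0,0,0],"yaw":0},{"delta_pos":[0,0,0],"yaw":0},{"delta_pos":[0,0,0],"yaw":0}]'; for i in 1 2 3 4 5; do python3 -m inch '[{"delta_pos":[0,0,-0.1],"yaw":0},{"delta_pos":[0,0,0],"yaw":0},{"delta_pos":[0,0,0],"yaw":0}]' | grep -E "pos|ft"; done
```

```text
time: 43.55
tool_pos: [0.5983, -0.0061, 0.0957]
ee_rot: [0.0, 0.707, 0.707, 0.0]
ft_force: [-0.1, -0.3, -1.3]
gripper_width: 0.464
tool_pos: [0.5981, -0.006, 0.0945]
ft_force: [0.1, -0.6, -0.3]
tool_pos: [0.598, -0.006, 0.0934]
ft_force: [0.6, 0.1, -1.3]
tool_pos: [0.598, -0.006, 0.0924]
ft_force: [0.2, 0.1, -0.5]
tool_pos: [0.5981, -0.006, 0.0915]
ft_force: [-0.3, 0.0, -0.7]
tool_pos: [0.5981, -0.006, 0.0914]
ft_force: [-1.9, 0.7, 5.0]
```

```bash
python3 -m inch '[{"delta_pos":[0,0,0],"yaw":0},{"delta_pos":[0,0,0],"yaw":0},{"delta_pos":[0,0,0],"yaw":0},{"delta_pos":[0,0,1],"yaw":0},{"delta_pos":[0,0,3.2],"yaw":0},{"delta_pos":[0,0,4],"yaw":0},{"delta_pos":[0,0,4],"yaw":0},{"delta_pos":[0,0,4],"yaw":0}]' 0.8; python3 -m inch '[{"delta_pos":[-0.2,4,0],"yaw":0},{"delta_pos":[-0.2,4,0],"yaw":0},{"delta_pos":[-0.2,4,0],"yaw":0},{"delta_pos":[-0.2,4,0],"yaw":0},{"delta_pos":[-0.2,4,0],"yaw":0},{"delta_pos":[-0.2,4,0],"yaw":0},{"delta_pos":[0,3.6,0],"yaw":0},{"delta_pos":[0,2,0],"yaw":0}]'; python3 -m inch '[{"delta_pos":[0,0,0],"yaw":0},{"delta_pos":[0,0,0],"yaw":0},{"delta_pos":[0,0,0],"yaw":0},{"delta_pos":[0,0,-2],"yaw":0},{"delta_pos":[0,0,-4],"yaw":0},{"delta_pos":[0,0,-4],"yaw":0},{"delta_pos":[0,0,-4],"yaw":0},{"delta_pos":[0,0,0],"yaw":0}]'; python3 -m inch '[{"delta_pos":[0,0,-2.6],"yaw":0},{"delta_pos":[0,0,0],"yaw":0},{"delta_pos":[0,0,0],"yaw":0},{"delta_pos":[0,0,0],"yaw":0}]'; python3 -m inch '[{"delta_pos":[0,0,0],"yaw":0},{"delta_pos":[0,0,0],"yaw":0},{"delta_pos":[0,0,0],"yaw":0},{"delta_pos":[0,0,0],"yaw":0},{"delta_pos":[0,0,0],"yaw":0}]' 0.3 25
```

```text
time: 45.85
tool_pos: [0.5979, -0.006, 0.2547]
ee_rot: [0.0, 0.707, 0.707, 0.0]
ft_force: [0.8, -0.8, 0.6]
gripper_width: 0.798
time: 46.65
tool_pos: [0.5856, 0.2928, 0.2529]
ee_rot: [-0.0, 0.706, 0.708, 0.001]
ft_force: [1.3, -0.9, -0.2]
gripper_width: 0.798
time: 47.45
tool_pos: [0.5821, 0.2865, 0.107]
ee_rot: [-0.002, 0.708, 0.706, -0.006]
ft_force: [0.0, -0.2, 0.1]
gripper_width: 0.801
time: 47.85
tool_pos: [0.5875, 0.2901, 0.0889]
ee_rot: [0.001, 0.707, 0.707, 0.002]
ft_force: [0.0, -0.4, 1.0]
gripper_width: 0.798
time: 48.35
tool_pos: [0.586, 0.2901, 0.0869]
ee_rot: [0.0, 0.707, 0.707, 0.0]
ft_force: [-0.3, -0.7, 3.0]
gripper_width: 0.526
```

```bash
python3 -m inch '[{"delta_pos":[0,0,1],"yaw":0},{"delta_pos":[0,0,3],"yaw":0},{"delta_pos":[0,0,4],"yaw":0},{"delta_pos":[0,0,2],"yaw":0},{"delta_pos":[0.2,-2.5,0],"yaw":0},{"delta_pos":[0.2,-4,0],"yaw":0},{"delta_pos":[0.2,-4,0],"yaw":0},{"delta_pos":[0.2,-4,0],"yaw":0}]'; python3 -m inch '[{"delta_pos":[0.2,-3.5,0],"yaw":0},{"delta_pos":[0.2,-2.5,0],"yaw":0},{"delta_pos":[0,-1.4,0],"yaw":0},{"delta_pos":[0,0,0],"yaw":0},{"delta_pos":[0,0,0],"yaw":0},{"delta_pos":[0,0,-2],"yaw":0},{"delta_pos":[0,0,-3],"yaw":0},{"delta_pos":[0,0,-2],"yaw":0}]';python3 -m inch '[{"delta_pos":[0,0,-1],"yaw":0},{"delta_pos":[0,0,-0.5],"yaw":0},{"delta_pos":[0,0,-0.4],"yaw":0},{"delta_pos":[0,0,-0.2],"yaw":0},{"delta_pos":[0,0,0],"yaw":0},{"delta_pos":[0,0,0],"yaw":0},{"delta_pos":[0,0,0],"yaw":0}]'
```

```text
time: 49.15
tool_pos: [0.5938, 0.1438, 0.1867]
ee_rot: [0.0, 0.707, 0.707, -0.0]
ft_force: [0.8, -0.1, -1.5]
gripper_width: 0.528
time: 49.95
tool_pos: [0.5971, 0.073, 0.115]
ee_rot: [-0.001, 0.706, 0.708, -0.0]
ft_force: [-0.5, 0.5, -1.6]
gripper_width: 0.529
time: 50.65
tool_pos: [0.5984, 0.0709, 0.0961]
ee_rot: [0.0, 0.707, 0.707, 0.0]
ft_force: [-0.4, -0.3, -0.9]
gripper_width: 0.533
```

```bash
for i in 1 2 3 4 5; do python3 -m inch '[{"delta_pos":[0,0,-0.1],"yaw":0},{"delta_pos":[0,0,0],"yaw":0},{"delta_pos":[0,0,0],"yaw":0}]' | grep -E "pos|ft"; done
```

```text
tool_pos: [0.598, 0.071, 0.0945]
ft_force: [-0.6, -0.0, -2.2]
tool_pos: [0.598, 0.071, 0.0934]
ft_force: [0.1, -0.1, -1.3]
tool_pos: [0.598, 0.071, 0.0924]
ft_force: [0.8, 0.2, -1.5]
tool_pos: [0.598, 0.071, 0.0915]
ft_force: [-1.1, -0.1, -1.7]
tool_pos: [0.5982, 0.071, 0.0908]
ft_force: [-0.4, 0.2, 0.8]
```

```bash
python3 -m inch '[{"delta_pos":[0,0,0],"yaw":0},{"delta_pos":[0,0,0],"yaw":0},{"delta_pos":[0,0,0],"yaw":0},{"delta_pos":[0,0,1],"yaw":0},{"delta_pos":[0,0,3.2],"yaw":0},{"delta_pos":[0,0,4],"yaw":0},{"delta_pos":[0,0,4],"yaw":0},{"delta_pos":[0,0,4],"yaw":0}]' 0.8; python3 -m inch '[{"delta_pos":[0,0,4],"yaw":0},{"delta_pos":[0,0,4],"yaw":0},{"delta_pos":[0,0,0],"yaw":0},{"delta_pos":[0,0,0],"yaw":0}]'; python3 - <<'E'
from h import *
import cv2
a=imaging.camera("scene");b=imaging.camera("side")
cv2.imwrite('pics/f.png',np.hstack([cv2.resize(a[140:310,110:350],(480,340)),cv2.resize(b[140:360,190:350],(247,340))]))
E
```

```text
time: 52.95
tool_pos: [0.5979, 0.071, 0.2549]
ee_rot: [0.0, 0.707, 0.707, 0.0]
ft_force: [0.5, 0.2, -0.4]
gripper_width: 0.8
time: 53.35
tool_pos: [0.5983, 0.071, 0.3338]
ee_rot: [0.001, 0.707, 0.707, 0.001]
ft_force: [-0.6, -0.5, -0.5]
gripper_width: 0.801
```

View pics/f.png

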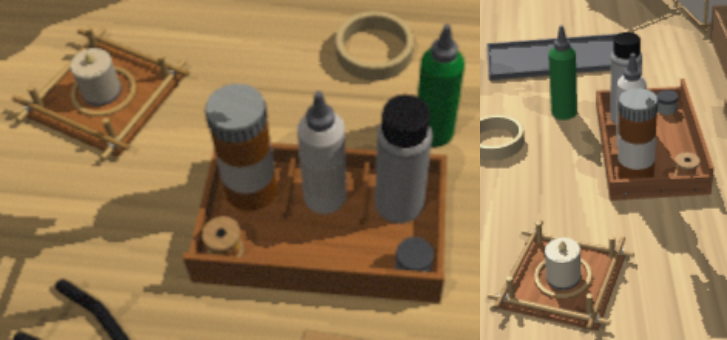

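```bash
python3 -c "
from rig import workorder
print(workorder.finish_job())"
```

```text
the job is handed in; nothing more can be done
None
```

The job is done and handed in at about 53 s of the 144 s allowed; no verdict came back. I stood the can, glue and jar in the tray, then put the candle in the lantern's ring. After that I returned the jar, glue and can, in that order, to the compartments they came from.

- **Bottles:** the last scene and side pictures show all three upright in their own compartments. Each was let go at floor contact, with at most about 11 N at the wrist.
- **Candle:** it stands upright inside the ring. Contact came at the height expected for the board, so it is not resting on the ring. The scene view suggests it sits up to about 6 mm off the ring's centre, while the side view shows it centred. Either way it is within the 9 mm of clearance.
- **Left alone:** the reel, the tin and the green bottle look as they did at the start.
- **Disagreement:** my first readings from the side camera differed in y by up to 14 mm from the scene and wrist cameras. I went by those two, and the bottles gripped cleanly at their known diameters.

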